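# Brush out the coffee grinder and purge it

## Task

Clean out the coffee grinder: take the long brush from its drip cup, run it up and down in the throat at the bottom of the grinder's open hopper, twice right down to the bottom and back up out of the throat, then stand the brush back in its cup and let go of it. Only then, never while the brush is out of its cup, turn the grinder's spring-return run dial clockwise past its first two clicks to the third and hold it there against its spring, to blow the loosened grounds out: finish while still holding the dial in third. Leave the soap bottle, the mug and the hopper lid alone.

Things in the scene. Friction and masses are not known exactly. Their poses are not given: they have to be found in the camera images.
- grinder: Black and aluminium coffee grinder, fixed, 240 long (x) x 130 wide (y) x 195 mm high to the hopper's rim. Origin: on the counter under the middle of its footprint; its front (the nose with the dial) points along its -x. The deck is 180 mm above the counter. A round hopper is sunk into the deck's rear and stands 15 mm proud; the run dial is on the nose, 122 mm in front of the hopper (centres).
- hopper_mouth (a point): Centre of the open mouth of the hopper, at its rim, 195 mm above the counter. The hopper is 94 mm wide inside at the mouth, straight for 20 mm, then narrows over the next 45 mm to the throat: a straight round bore 44 mm across and 30 mm deep.
- throat_floor (a point): Centre of the flat floor of the throat (the burr), 95 mm below hopper_mouth on the same upright axis. The throat's bore reaches from here to 30 mm above here.
- dial (a joint): Turn of the run dial in rad: 0 at rest, growing clockwise seen from above; clicks (detents) at 0.4 (first), 0.8 (second) and 1.2 (third), hard stop at 1.27. A spring turns it back to 0 from anywhere when it is let go. Torque against the hand peaks at 0.075, 0.095 and 0.115 N m at 0.1, 0.5 and 0.9 rad on the way up to each click, then eases; holding it in third takes about 0.06 N m.
- dial_grip (a point): On the dial's upright axis at the height to grip its bar, 206 mm above the counter. Aluminium skirt 48 mm across with a bar grip 46 long, 14 wide, from 189 to 214 mm above the counter. Turns with the dial: x along the bar (its pointer end, with a black line, at -x), y across, z up. At rest the bar lies along the grinder's x, pointer to the front; 4 dots on the deck mark rest and the three clicks.
- brush: Long straight brush, 195 mm, 70 g, standing upright in its drip cup, bristles down. Origin at the centre of the bristles' lower end; z runs along it up to the handle. Bristle head 0 to 70 mm (firm core 32 mm across, soft tips 38 mm), wire neck to 100 mm, round wooden handle 16 mm across from 100 to 195 mm.
- brush_tip (a point): The brush's lower end: the centre of the underside of the bristles (the same point as the brush's origin).
- brush_grip (a point): Point to grip on the brush's axis: in the wooden handle, 170 mm above the brush's lower end, 25 mm below the handle's top.
- holder: The brush's drip cup: round white ceramic, loose on the counter, 92 mm high, 400 g, 50 mm across, flared to 66 mm at the rim. Origin: centre of its underside, z up. Its inner floor is 6 mm above that; the bore is about 40 mm wide, widening to 56 mm in the top 17 mm.
- soap: Bystander: amber bottle of dish soap with a green cap, 60 mm across, 180 mm high, loose. Origin: centre of its underside. The drip cup stands on one side of the grinder and this bottle on the other, either way round.
- mug: Bystander: blue ceramic mug, 80 mm across, 90 mm high, loose. It and the hopper's lid are left and right of the grinder's rear, either way round. Origin: centre of its underside.
- lid: Bystander: the hopper's round grey lid with a small knob, 104 mm across, 22 mm high, loose, lying on the counter. Origin: centre of its underside.

How it is judged:
On the way, in this order (a step that is already met when the one before it is completed fails the run):
1. the brush is down at the bottom of the hopper's throat (z of brush_tip in the frame of throat_floor below 0.015 m and horizontal distance between brush_tip and throat_floor below 0.02 m), for 0.02 s.
2. it has been drawn up out of the throat (z of brush_tip in the frame of throat_floor above 0.03 m), for 0.02 s.
3. it is down at the bottom of the throat a second time (all of step 1), for 0.02 s.
4. the brush stands in its drip cup again, let go (z of brush_tip in the frame of holder below 0.02 m and horizontal distance between brush_tip and holder below 0.02 m and angle between holder's own z axis and vertical below 0.1 rad and contact force between the fingers and brush below 0.05 N), for 0.2 s.
At the end, for the whole second after the job is handed in: The dial stands in third (over 1.12 rad) with the robot's fingers on it (over 0.5 N), through the last second; the brush stands at rest in its upright drip cup (tip within 20 mm of the cup's axis and below 20 mm above its underside), the cup on the counter (value of joint dial above 1.12 rad and contact force between the fingers and dial above 0.5 N and contact force between brush and dial below 0.05 N and z of brush_tip in the frame of holder below 0.02 m and horizontal distance between brush_tip and holder below 0.02 m and angle between holder's own z axis and vertical below 0.1 rad and height (world z) of holder below 0.01 m and linear speed of brush below 0.05 m/s); the arm keeps its last pose, push and grip.
It fails at once if the dial is turned while the brush is out of its cup (value of joint dial above 0.2 rad and (horizontal distance between brush_tip and holder above 0.03 m or z of brush_tip in the frame of holder above 0.04 m)).
It fails at once if the soap bottle is disturbed (distance of soap from where it was at the start of the episode above 0.03 m or angle between soap's own z axis and vertical above 0.5 rad).
It fails at once if the mug is disturbed (distance of mug from where it was at the start of the episode above 0.03 m or angle between mug's own z axis and vertical above 0.5 rad).
It fails at once if the hopper lid is disturbed (distance of lid from where it was at the start of the episode above 0.03 m or angle between lid's own z axis and vertical above 0.5 rad).
It also fails if it takes over 61 s, if anything falls off the work surface, if the arm or the gripper's body presses on something with over 40 N, if the wrist force passes 120 N, or if a joint passes its speed limit or range.

## Robot

A 7-joint arm with a two-finger parallel gripper is mounted at the origin on the work surface. World frame = base frame: x ahead of the robot, y to its left, z up, the work surface at z = 0. Lengths are in m, angles in rad, forces in N, time in s.
With the tool pointing down it reaches from about 0.4 to 0.85 m from the base axis. Payload 4.5 kg.
Tool frame: the origin (TCP) lies between the finger pads; the fingertips stand 11 mm ahead of it and the grasp point (between the pads) lies 8 mm behind it (r.tip_reach is the distance from the TCP to the fingertips, in m); x points along the fingers, y is the direction in which the jaws open and shut, and the axes are right-handed (so a half turn about x gives the same grasp; the last joint's range is limited). The gripper opens to 88 mm and grips with 3 to 60 N. Pads are 18 mm wide; open, the fingers measure 123 mm over their backs; the gripper's body (75 mm by 187 mm) begins 45 mm behind the grasp point.
Start: joints at [-1.109, 0.689, -0.195, 1.565, 0.157, 0.902, -0.215], TCP at [0.259, 0.569, 0.25] pointing down, gripper open.
Joint ranges: [-3.01, 3.01], [-0.46, 2.08], [-1.47, 1.51], [0.13, 2.56], [-1, 4.14], [0.04, 2.09], [-2.66, 2.66]. Speed limits (rad/s): [2.57, 2.57, 3.14, 3.14, 3.14, 3.14, 3.14].

## Interface

Orientations are given as a unit quaternion [x, y, z, w].
In Python, from plant import r gives the robot as it stands.
- The arm moves only by the tool drive_tool, never from a script. Its argument "deltas" is a list of rows, each a list of 3 entries, a list of its own where there are three numbers: the turn, a rotation vector about the tool's x, y, z in degrees, then the shift along the tool's x, y, z in cm, then the finger opening in cm, from 0 to 8.81. A call has 1 to 12 rows; each row shifts and turns the commanded pose from where the row before left it, along the tool's axes as they then stand; what a row does not reach is not made up. A row lasts 1/12 s, in which the tool goes at most 41.7 mm and 7.16 degrees, less where a joint would pass 70% of its speed; a pose out of reach is approached as far as the arm can. A call is refused whole if a number of a shift passes 4.17 or a number of a turn 7.16, either way. A call with a gripper value outside its range is refused whole. The fingers move at their own pace and stop on an object; "force" is the grip in N (left out, the last holds). Time passes only in rows, so rows that do not move let the fingers close. It gives the time, the measured TCP pose, the force and the opening at its end, in the units of the state.
- r.get_state(): the state, without advancing time (a new reading comes with each control period).
- r.snapshot(name): name is "scene" or "top" or "wrist"; returns a dict with "color" (480x640x3 uint8, red, green, blue), "fov_y" (degrees; the focal length in pixels is half the picture's height over the tangent of half this angle, whatever the lens; pixels are square), "cx", "cy" (the principal point, pixels), "extrinsics" (4x4, takes a point from world to camera coordinates); the wrist camera has in their place "tool_from_camera" (4x4, takes a point from camera to tool coordinates, whose origin is the TCP and whose axes are the tool frame's). Camera axes: x right, y up, looking along -z (the intrinsics and any distortion apply to the point x, -y, -z); pixel columns grow to the right and rows downward; lengths in m; the calibration is good to about 2 mm. A picture is of the moment at which its call begins: read the wrist's pose just before it. There is no depth.
- r.finish_job(): hands the job in, once; it reports no verdict.
The state is a dict: "clock": time; "q": joint angles; "qd": joint speeds; "joint_torque": joint torques, N m; "tool_pos": TCP position; "eef_rot": TCP orientation; "contact_force": force on the tool from outside, world axes, zero at the start; "moment": the same for the moment, N m; "opening": opening from 0.0 (shut) to 1.0 (fully open).
Only numpy, scipy, OpenCV 4.12 (cv2) and the standard library are available. Lean on these libraries where they do the work, as an engineer would, in place of code of your own. Each camera call takes 0.05 s, during which the arm holds its last target. There are 200 camera calls.

## Working session

There is one attempt and no reset: what is moved stays moved. The work goes in short steps, Python scripts to look and compute and a tool call to move; the robot and the scene stay as the last step left them, time stands still between calls to the robot, and variables do not carry over. Pictures are saved under pics/ and viewed, about 8 in all and at most 12, crops included, and the job is handed in when it is done.

Besides the shell and the picture viewer there is one more tool, called after "Request:" by a JSON object that holds its "method" and its "body". drive_tool: Moves the arm, as the interface text tells. Its arguments: {"type":"object","properties":{"deltas":{"type":"array","items":{"type":"array"}},"force":{"type":"number"}},"required":["deltas"]}

```bash
ls; mkdir -p pics; python3 - <<'E'
from plant import r
import cv2,numpy as np
np.set_printoptions(precision=4,suppress=True)
s=r.get_state();print(s)
print(r.tip_reach)
for n in("scene","top","wrist"):
    d=r.snapshot(n);cv2.imwrite(f"pics/{n}0.png",d["color"][:,:,::-1])
    print(n,{k:v for k,v in d.items() if k!="color"})
E
```

```text
pics
{'clock': 0.0, 'q': array([-1.1092,  0.69  , -0.1945,  1.5663,  0.1574,  0.9025, -0.2151]), 'qd': array([ 0.0012, -0.0014,  0.0013,  0.0019, -0.0007,  0.0006,  0.0016]), 'joint_torque': array([ -0.0001, -52.7568,  -1.2665, -15.3437,  -0.0525,   0.0063,
         0.0002]), 'tool_pos': array([0.2591, 0.5681, 0.2489]), 'eef_rot': array([ 0.1494,  0.6911, -0.1507,  0.6909]), 'contact_force': array([ 0.5296, -0.4264,  0.1749]), 'moment': array([-0.0108, -0.0009, -0.0419]), 'opening': 0.9981168053749683}
0.011
scene {'fov_y': 51.05589498503987, 'cx': 323.0847611880154, 'cy': 234.62230479787493, 'extrinsics': array([[ 0.2863,  0.9581,  0.0102, -0.1888],
       [-0.7132,  0.206 ,  0.6701,  0.3268],
       [ 0.6399, -0.1991,  0.7422, -1.3934],
       [ 0.    ,  0.    ,  0.    ,  1.    ]])}
top {'fov_y': 50.44609622550609, 'cx': 320.750376303556, 'cy': 236.20893200558098, 'extrinsics': array([[ 0.0092, -0.9999,  0.0073, -0.0178],
       [ 0.9886,  0.0102,  0.1503, -0.6151],
       [-0.1503,  0.0058,  0.9886, -1.1814],
       [ 0.    ,  0.    ,  0.    ,  1.    ]])}
wrist {'fov_y': 59.8314219804914, 'cx': 315.9130614527876, 'cy': 236.03047414793326, 'tool_from_camera': array([[ 0.0003,  0.316 , -0.9488, -0.1346],
       [ 1.    ,  0.0004,  0.0005,  0.0002],
       [ 0.0005, -0.9488, -0.316 , -0.0815],
       [ 0.    ,  0.    ,  0.    ,  1.    ]])}
```

View pics/top0.png

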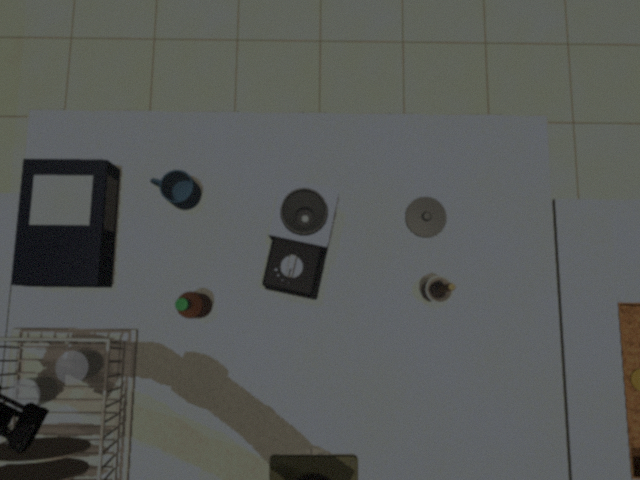

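View pics/scene0.png

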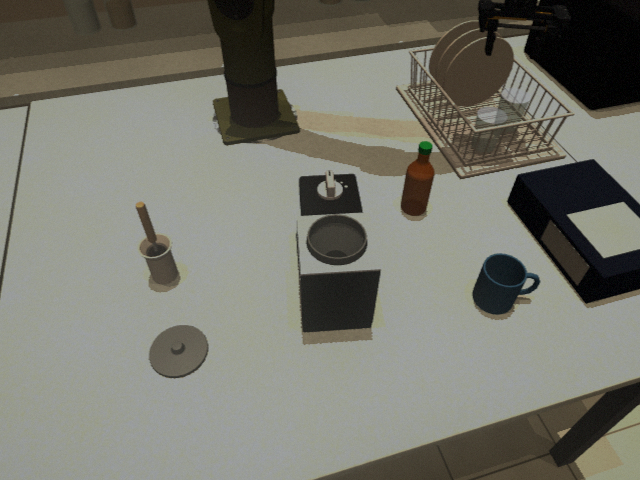

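The top view shows the hopper mouth at about (304,212), dial (291,265), cup rim (436,288) and brush handle top (451,286). The scene view shows the handle top at (142,206), cup rim (157,245) and hopper (337,238).

```bash
cat > h.py <<'E'
from plant import r
import numpy as np,cv2
from scipy.spatial.transform import Rotation as R
np.set_printoptions(precision=4,suppress=True)
def cam(d,st=None):
    if "extrinsics" in d: M=np.linalg.inv(d["extrinsics"])
    else:
        T=np.eye(4);T[:3,:3]=R.from_quat(st["eef_rot"]).as_matrix();T[:3,3]=st["tool_pos"];M=T@d["tool_from_camera"]
    return M
def ray(d,u,v,st=None):
    M=cam(d,st);f=240/np.tan(np.radians(d["fov_y"]/2))
    k=M[:3,:3]@np.array([(u-d["cx"])/f,-(v-d["cy"])/f,-1]);return M[:3,3],k
def onz(d,u,v,z,st=None):
    o,k=ray(d,u,v,st);return o+k*(z-o[2])/k[2]
def tri(*rays):
    A=0;b=0
    for o,k in rays:
        k=k/np.linalg.norm(k);P=np.eye(3)-np.outer(k,k);A=A+P;b=b+P@o
    return np.linalg.solve(A,b)
E
python3 - <<'E'
from h import *
t=r.snapshot("top");s=r.snapshot("scene")
for n,u,v,z in [("hop",304,212,.195),("dial",291,265,.205),("cup",436,288,.092),("brushtop",451,286,.2),("soapcap",182,304,.18),("mug",181,187,.09),("lid",426,216,.02)]: print(n,onz(t,u,v,z))
for n,u,v,z in [("hop",337,239,.195),("dial",330,183,.21),("cup",157,246,.092),("brushtop",142,206,.2),("soapcap",425,147,.18),("lid",178,349,.015)]: print(n,onz(s,u,v,z))
print(tri(ray(t,451,286),ray(s,142,206)))
c=np.hstack([cv2.resize(t["color"][170:310,250:350],None,fx=4,fy=4,interpolation=2),cv2.resize(t["color"][225:365,395:475][:140],None,fx=4,fy=4,interpolation=2)])
cv2.imwrite("pics/c1.png",np.clip(c[:,:,::-1].astype(float)*2,0,255).astype(np.uint8))
E
```

```text
hop [0.6444 0.0252 0.195 ]
dial [0.53   0.0504 0.205 ]
cup [ 0.4911 -0.2764  0.092 ]
brushtop [ 0.49   -0.2826  0.2   ]
soapcap [0.448  0.2788 0.18  ]
mug [0.7223 0.3184 0.09  ]
lid [ 0.6727 -0.2727  0.02  ]
hop [0.6581 0.0224 0.195 ]
dial [0.5392 0.0467 0.21  ]
cup [ 0.494  -0.2803  0.092 ]
brushtop [ 0.4954 -0.2811  0.2   ]
soapcap [0.4569 0.275  0.18  ]
lid [ 0.6782 -0.275   0.015 ]
[ 0.4903 -0.2828  0.1957]
```

View pics/c1.png

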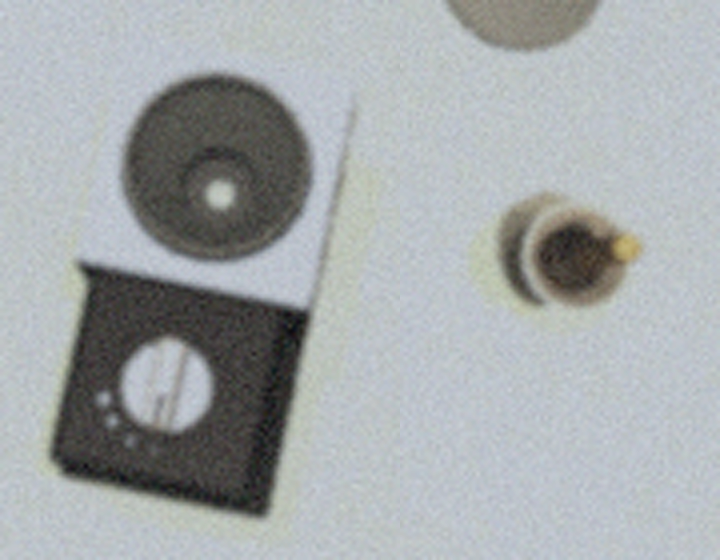

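```bash
cat >> h.py <<'E'
def to(p,yaw=None,st=None):
    """tool-axes shift (cm) to p, after turn (deg rotvec) that makes tool x down and tool y at heading yaw (deg)"""
    st=st or r.get_state();Q=R.from_quat(st["eef_rot"]);m=Q.as_matrix()
    h=np.degrees(np.arctan2(m[1,1],m[0,1]))
    yaw=h if yaw is None else yaw
    a=np.radians(yaw);y=np.array([np.cos(a),np.sin(a),0]);x=np.array([0,0,-1.])
    D=R.from_matrix(np.c_[x,y,np.cross(x,y)])
    rv=np.degrees((Q.inv()*D).as_rotvec())
    print("pos",st["tool_pos"],"heading",round(h,1),"turn",rv.round(2),"shift after turn cm",(D.inv().apply(np.array(p)-st["tool_pos"])*100).round(2),"F",st["contact_force"].round(1),"op",round(st["opening"]*88.1,1),"t",st["clock"])
E
python3 - <<'E'
from h import *
t=r.snapshot("top")
print(onz(t,304.3,211.3,.195),onz(t,291.75,266,.189),onz(t,451.75,287,.2))
to([.259,.568,.40]); to([.5,.1,.40],90);to([.47,-.28,.36],90)
print(R.from_quat(r.get_state()["eef_rot"]).as_matrix())
E
```

```text
[0.6459 0.0246 0.195 ] [0.5294 0.0496 0.189 ] [ 0.4879 -0.2841  0.2   ]
pos [0.2592 0.5685 0.2495] heading 65.5 turn [0.   0.   0.03] shift after turn cm [-15.05  -0.05   0.  ] F [0.5 0.1 0.3] op 88.2 t 0.3
pos [0.2592 0.5685 0.2495] heading 65.5 turn [-24.51  -0.01   0.03] shift after turn cm [-15.05 -46.85  24.08] F [0.5 0.1 0.3] op 88.2 t 0.3
pos [0.2592 0.5685 0.2495] heading 65.5 turn [-24.51  -0.01   0.03] shift after turn cm [-11.05 -84.85  21.08] F [0.5 0.1 0.3] op 88.2 t 0.3
[[-0.0002  0.4148  0.9099]
 [-0.0005  0.9099 -0.4148]
 [-1.     -0.0006  0.    ]]
```

Request:
{"method": "drive_tool", "body": {"deltas": [[[-6.13, 0, 0], [-3.75, 0, 0], 8.8], [[-6.13, 0, 0], [-3.75, 0, 0], 8.8], [[-6.13, 0, 0], [-3.75, 0, 0], 8.8], [[-6.13, 0, 0], [-3.75, 0, 0], 8.8], [[0, 0, 0], [0, -3.5, 2], 8.8], [[0, 0, 0], [0, -3.5, 2], 8.8], [[0, 0, 0], [0, -3.5, 2], 8.8], [[0, 0, 0], [0, -3.5, 2], 8.8], [[0, 0, 0], [0, -3.5, 2], 8.8], [[0, 0, 0], [0, -3.5, 2], 8.8], [[0, 0, 0], [0, -3.5, 2], 8.8], [[0, 0, 0], [0, -3.5, 2], 8.8]]}}

```text
clock: 1.3
tool_pos: [0.4199, 0.2868, 0.3999]
eef_rot: [-0.0, 0.707, 0.0, 0.707]
contact_force: [1.5, 0.6, 0.3]
opening: 1.002
```

Request:
{"method": "drive_tool", "body": {"deltas": [[[0, 0, 0], [0, -3.5, 1.5], 8.8], [[0, 0, 0], [0, -3.5, 1.5], 8.8], [[0, 0, 0], [0, -3.5, 1], 8.8], [[0, 0, 0], [0, -3.5, 1], 8.8], [[0, 0, 0], [0, -3.5, 0.5], 8.8], [[0, 0, 0], [0, -3.5, 0], 8.8], [[0, 0, 0], [0, -3.5, 0], 8.8], [[0, 0, 0], [0, 0, 0], 8.8], [[0, 0, 0], [0, 0, 0], 8.8]]}}

```text
clock: 2.05
tool_pos: [0.4743, 0.0415, 0.3997]
eef_rot: [0.002, 0.707, -0.002, 0.707]
contact_force: [1.3, 1.4, -0.1]
opening: 1.001
```

```bash
python3 - <<'E'
from h import *
s=r.get_state();d=r.snapshot("wrist");cv2.imwrite("pics/w1.png",np.clip(d["color"][:,:,::-1].astype(float)*1.6,0,255).astype(np.uint8))
np.save("w1.npy",s,allow_pickle=True)
to([.488,-.284,.36],90);print(s["q"])
E
```

```text
pos [0.4743 0.0436 0.3998] heading 89.9 turn [-0.07  0.01 -0.03] shift after turn cm [  3.98 -32.76   1.37] F [0.1 0.6 0.2] op 87.9 t 2.1
[ 0.0003  0.3204 -0.2596  1.7601  0.0928  1.0731  1.2747]
```

View pics/w1.png

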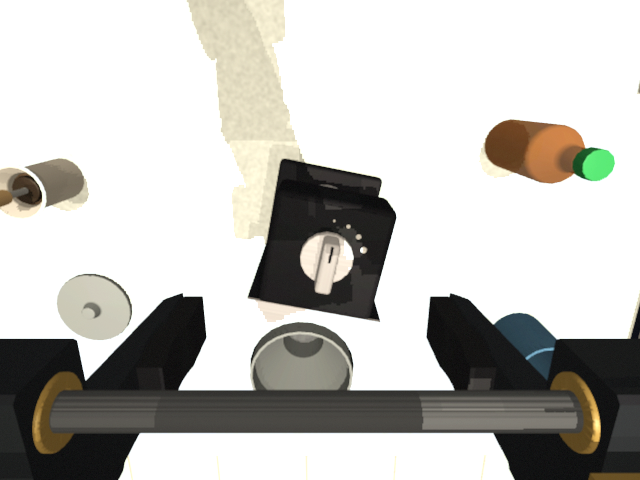

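The wrist view shows the dial skirt centre near (327,258), the hopper rim with ends at (251,370) and (352,370), the soap cap at (593,164), and the cup at left (20,190).

```bash
python3 - <<'E'
from h import *
s=np.load("w1.npy",allow_pickle=True).item();d=r.snapshot("wrist")
st=r.get_state()
f=lambda u,v,z:print(u,v,onz(d,u,v,z,s))
f(327,258,.189);f(251,370,.195);f(352,370,.195);f(301,323,.195)
f(325.5,284,.214);f(328,243,.214)
m=cv2.inRange(cv2.cvtColor(d["color"],cv2.COLOR_RGB2GRAY),100,255)[220:300,290:362]
n,l,S,c=cv2.connectedComponentsWithStats(m);print(S,c+[290,220])
E
```

```text
327 258 [0.5284 0.0505 0.189 ]
251 370 [ 0.641  -0.0223  0.195 ]
352 370 [0.6415 0.0747 0.195 ]
301 323 [0.5902 0.0266 0.195 ]
325.5 284 [0.5421 0.0487 0.214 ]
328 243 [0.5055 0.0507 0.214 ]
[[   0    0   72   80 3715]
 [  41    0    1    2    2]
 [  53    5    4    4   13]
 [   7   14   54   60 1978]
 [  63   14    5    6   24]
 [  67   27    5    7   28]] [[326.3168 258.716 ]
 [331.     220.5   ]
 [344.6154 226.3846]
 [322.9995 261.6446]
 [354.9167 236.5   ]
 [359.2857 249.8929]]
```

Request:
{"method": "drive_tool", "body": {"deltas": [[[0, 0, 0], [0, -3.5, 0], 8.8], [[0, 0, 0], [0, -3.5, 0], 8.8], [[0, 0, 0], [0, -3.5, 0], 8.8], [[0, 0, 0], [0, -3.5, 0], 8.8], [[0, 0, 0], [0, -3.5, 0], 8.8], [[0, 0, 0], [0, -3.5, 0], 8.8], [[0, 0, 0], [0, -3.5, 0], 8.8], [[0, 0, 0], [0, -3.5, 0.5], 8.8], [[0, 0, 0], [1, -2.4, 0.5], 8.8], [[0, 0, 0], [3, -2.4, 0.4], 8.8], [[0, 0, 0], [0, 0, 0], 8.8], [[0, 0, 0], [0, 0, 0], 8.8]]}}

```text
clock: 3.15
tool_pos: [0.4884, -0.2832, 0.3579]
eef_rot: [0.001, 0.708, 0.001, 0.706]
contact_force: [0.4, 0.2, 0.4]
opening: 0.996
```

```bash
python3 - <<'E'
from h import *
s=r.get_state();d=r.snapshot("wrist");cv2.imwrite("pics/w2.png",np.clip(d["color"][:,:,::-1].astype(float)*1.2,0,255).astype(np.uint8))
np.save("w2.npy",s,allow_pickle=True)
to([.488,-.284,.36],90)
E
```

```text
pos [ 0.4893 -0.2822  0.3593] heading 90.2 turn [ 0.16 -0.03 -0.12] shift after turn cm [-0.07 -0.18 -0.13] F [-0.1  0.   0.1] op 87.9 t 3.2
```

View pics/w2.png

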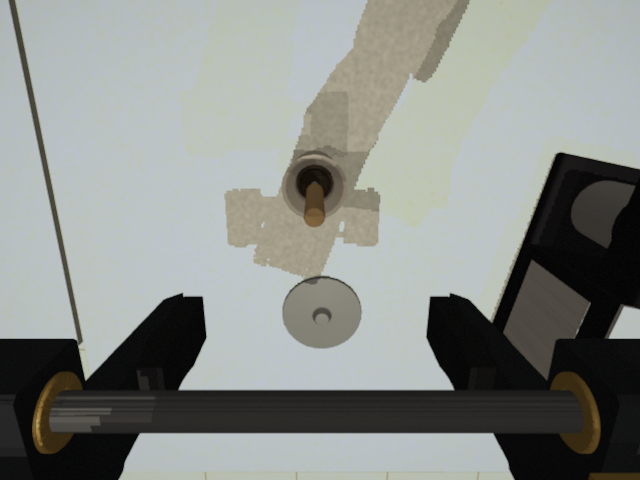

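The handle top is at about (315,216) and the cup rim centre at about (315,185).

```bash
python3 - <<'E'
from h import *
s=np.load("w2.npy",allow_pickle=True).item();d=r.snapshot("wrist")
p=onz(d,315,216,.2,s);print(p,onz(d,315,185,.092,s))
to([p[0],p[1],.168],90)
E
```

```text
[ 0.4885 -0.2838  0.2   ] [ 0.4871 -0.2838  0.092 ]
pos [ 0.4897 -0.2819  0.3602] heading 90.2 turn [ 0.22  0.07 -0.08] shift after turn cm [19.22 -0.19 -0.12] F [0.8 1.  1. ] op 88.0 t 3.25
```

Request:
{"method": "drive_tool", "body": {"deltas": [[[0, 0, 0], [2.4, -0.1, -0.1], 8.8], [[0, 0, 0], [2.4, -0.1, 0], 8.8], [[0, 0, 0], [2.4, 0, 0], 8.8], [[0, 0, 0], [2.4, 0, 0], 8.8], [[0, 0, 0], [2.4, 0, 0], 8.8], [[0, 0, 0], [2.4, 0, 0], 8.8], [[0, 0, 0], [2.4, 0, 0], 8.8], [[0, 0, 0], [2.4, 0, 0], 8.8], [[0, 0, 0], [0, 0, 0], 8.8], [[0, 0, 0], [0, 0, 0], 8.8]]}}

```text
clock: 4.08
tool_pos: [0.4883, -0.2846, 0.1683]
eef_rot: [-0.001, 0.707, 0.001, 0.707]
contact_force: [0.4, 0.6, 1.0]
opening: 0.999
```

Request:
{"method": "drive_tool", "body": {"deltas": [[[0, 0, 0], [0, 0, 0], 5], [[0, 0, 0], [0, 0, 0], 3], [[0, 0, 0], [0, 0, 0], 1], [[0, 0, 0], [0, 0, 0], 0.5], [[0, 0, 0], [0, 0, 0], 0.5], [[0, 0, 0], [0, 0, 0], 0.5], [[0, 0, 0], [0, 0, 0], 0.5], [[0, 0, 0], [0, 0, 0], 0.5], [[0, 0, 0], [0, 0, 0], 0.5], [[0, 0, 0], [0, 0, 0], 0.5]], "force": 25}}

```text
clock: 4.92
tool_pos: [0.4874, -0.2862, 0.1676]
eef_rot: [-0.0, 0.707, 0.0, 0.707]
contact_force: [1.2, -0.5, -0.2]
opening: 0.267
```

```bash
python3 - <<'E'
from h import *
to([.488,-.284,.168],90)
E
```

```text
pos [ 0.4874 -0.2862  0.1676] heading 90.0 turn [ 0.01 -0.   -0.01] shift after turn cm [-0.04  0.22  0.06] F [ 1.2 -0.5 -0.2] op 23.5 t 4.9167
```

Fingers are still closing (23 mm; the handle is 16 mm).

Request:
{"method": "drive_tool", "body": {"deltas": [[[0, 0, 0], [0, 0, 0], 0.5], [[0, 0, 0], [0, 0, 0], 0.5], [[0, 0, 0], [0, 0, 0], 0.5], [[0, 0, 0], [0, 0, 0], 0.5], [[0, 0, 0], [0, 0, 0], 0.5]]}}

```text
clock: 5.33
tool_pos: [0.4874, -0.2862, 0.1676]
eef_rot: [-0.0, 0.707, 0.0, 0.707]
contact_force: [0.5, -0.5, -0.6]
opening: 0.174
```

Request:
{"method": "drive_tool", "body": {"deltas": [[[0, 0, 0], [-2, 0, 0], 0.5], [[0, 0, 0], [-2, 0, 0], 0.5], [[0, 0, 0], [-2.5, 0, 0], 0.5], [[0, 0, 0], [-3, 0, 0], 0.5], [[0, 0, 0], [-3, 0, 0], 0.5], [[0, 0, 0], [-3, 0, 0], 0.5], [[0, 0, 0], [-3, 0, 0], 0.5], [[0, 0, 0], [-3, 0, 0], 0.5], [[0, 0, 0], [-1.5, 0, 0], 0.5], [[0, 0, 0], [0, 0, 0], 0.5], [[0, 0, 0], [0, 0, 0], 0.5]]}}

```text
clock: 6.25
tool_pos: [0.4874, -0.2862, 0.3979]
eef_rot: [-0.0, 0.707, -0.0, 0.707]
contact_force: [-0.5, -0.9, -0.6]
opening: 0.168
```

```bash
python3 - <<'E'
from h import *
s=r.get_state();d=r.snapshot("wrist");cv2.imwrite("pics/w3.png",np.clip(d["color"][:,:,::-1].astype(float)*1.3,0,255).astype(np.uint8))
to([.644,.0255,.40],78)
E
```

```text
pos [ 0.4868 -0.286   0.3966] heading 90.0 turn [12.02 -0.1  -0.04] shift after turn cm [-0.34 33.74  8.9 ] F [-0.  -0.1  0.4] op 15.2 t 6.3
```

View pics/w3.png

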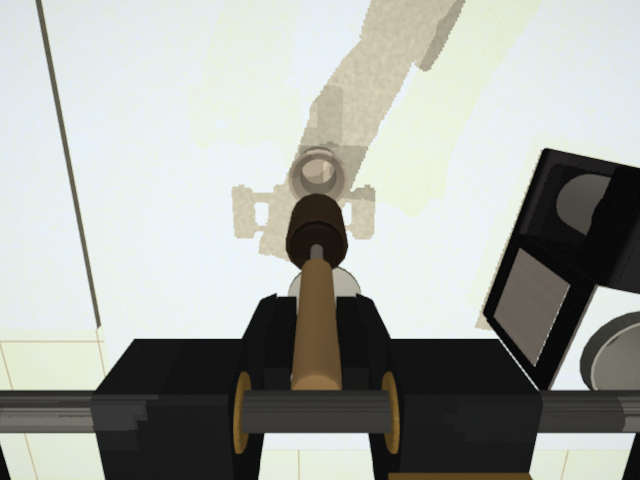

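The brush is held upright between the fingers, with the cup left empty and standing at about (317,172).

Request:
{"method": "drive_tool", "body": {"deltas": [[[0, 0, 0], [-0.5, 2, 1], 0.5], [[0, 0, 0], [-0.5, 2.5, 1.3], 0.5], [[0, 0, 0], [0, 3, 1.5], 0.5], [[0, 0, 0], [0, 3, 1.5], 0.5], [[0, 0, 0], [0, 3, 1.5], 0.5], [[0, 0, 0], [0, 3, 1.5], 0.5], [[0, 0, 0], [0, 3, 1.5], 0.5], [[0, 0, 0], [0, 3, 1.5], 0.5], [[0, 0, 0], [0, 3, 1.5], 0.5], [[0, 0, 0], [0, 2.5, 1.3], 0.5], [[0, 0, 0], [0, 2, 0.9], 0.5], [[0, 0, 0], [0, 1.2, 0.7], 0.5]]}}

```text
clock: 7.3
tool_pos: [0.644, 0.0296, 0.4048]
eef_rot: [-0.001, 0.709, 0.002, 0.705]
contact_force: [-0.9, 0.2, 0.2]
opening: 0.172
```

Request:
{"method": "drive_tool", "body": {"deltas": [[[0, 0, 0], [0, 1, 0], 0.5], [[0, 0, 0], [0, 0, 0], 0.5], [[0, 0, 0], [0, 0, 0], 0.5], [[0, 0, 0], [0, 0, 0], 0.5]]}}

```text
clock: 7.63
tool_pos: [0.6438, 0.0339, 0.4072]
eef_rot: [0.0, 0.708, -0.001, 0.707]
contact_force: [-0.4, -1.2, 0.0]
opening: 0.173
```

```bash
python3 - <<'E'
from h import *
s=r.get_state();d=r.snapshot("wrist");t=r.snapshot("top");c=r.snapshot("scene")
np.save("w4.npy",s,allow_pickle=True)
g=lambda a:np.clip(a[:,:,::-1].astype(float)*1.6,0,255).astype(np.uint8)
a=cv2.resize(g(c["color"][130:300,270:410]),None,fx=2.824,fy=2.824,interpolation=2)[:480]
im=np.hstack([g(d["color"])[:,120:520],a]);cv2.imwrite("pics/w4.png",im);print(im.shape)
to([.644,.0255,.40],90)
# projected tip if brush straight under the grasp
M=np.linalg.inv(cam(d,s));f=240/np.tan(np.radians(d["fov_y"]/2))
for z in(-.162,-.092,-.062,0):
    q=M@np.r_[s["tool_pos"]+[0,0,z],1];print(z,d["cx"]-f*q[0]/q[2],d["cy"]+f*q[1]/q[2])
E
```

```text
(480, 795, 3)
pos [0.6441 0.0342 0.4078] heading 89.9 turn [-0.11  0.    0.04] shift after turn cm [ 0.78 -0.87 -0.01] F [-0.5 -0.4 -0.1] op 15.1 t 7.7833
-0.162 316.66615313140926 214.0055982701026
-0.092 316.60105521111495 246.07873116725304
-0.062 316.56068364618494 265.96942139839166
0 316.42977439603027 330.46717737420596
```

View pics/w4.png

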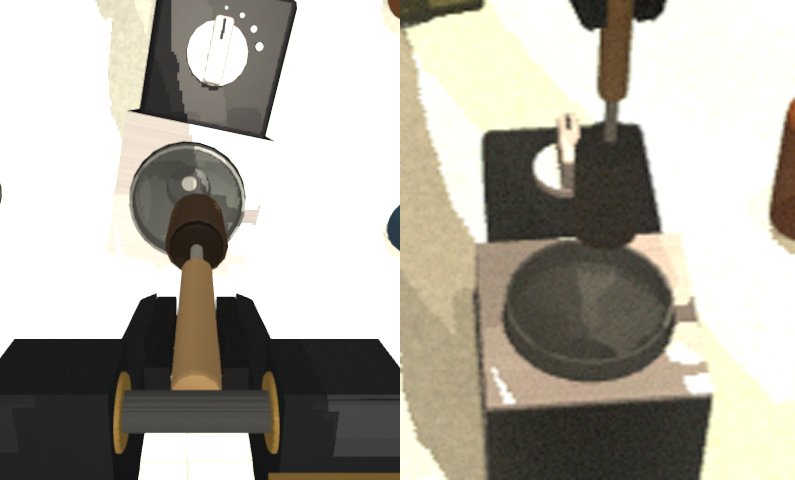

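The wrist picture shows the hopper rim spanning u 250–365, v 142–254 (full frame), the floor nut at about (309,184), and the dial centre at about (337,53). The brush hangs straight.

```bash
python3 - <<'E'
from h import *
s=np.load("w4.npy",allow_pickle=True).item();d=r.snapshot("wrist")
for u,v,z in[(307.5,198,.195),(250,198,.195),(365,198,.195),(307.5,142,.195),(307.5,254,.195),(309,184,.1),(337,53,.189)]:print(u,v,z,onz(d,u,v,z,s))
g=cv2.cvtColor(d["color"],cv2.COLOR_RGB2GRAY)[170:195,295:322];m=(g>g.max()-40).astype(np.uint8);print(g.max(),np.argwhere(m).mean(0)+[170,295])
to([.644,.0255,.40],90)
E
```

```text
307.5 198 0.195 [0.6435 0.0261 0.195 ]
250 198 0.195 [ 0.6434 -0.0228  0.195 ]
365 198 0.195 [0.6436 0.075  0.195 ]
307.5 142 0.195 [0.5968 0.0265 0.195 ]
307.5 254 0.195 [0.6944 0.0257 0.195 ]
309 184 0.1 [0.6503 0.0256 0.1   ]
337 53 0.189 [0.5295 0.0499 0.189 ]
142 [182.2372 309.1923]
pos [0.6442 0.0345 0.4079] heading 89.9 turn [-0.09  0.01  0.03] shift after turn cm [ 0.79 -0.9  -0.02] F [ 1.2  0.6 -0.3] op 15.2 t 7.8333
```

Request:
{"method": "drive_tool", "body": {"deltas": [[[0, 0, 0], [0, -0.9, 0.15], 0.5], [[0, 0, 0], [0, 0, 0], 0.5], [[0, 0, 0], [2, 0, 0], 0.5], [[0, 0, 0], [2.5, 0, 0], 0.5], [[0, 0, 0], [2.5, 0, 0], 0.5], [[0, 0, 0], [2, 0, 0], 0.5], [[0, 0, 0], [1.5, 0, 0], 0.5], [[0, 0, 0], [0, 0, 0], 0.5], [[0, 0, 0], [0, 0, 0], 0.5]]}}

```text
clock: 8.58
tool_pos: [0.6457, 0.0262, 0.3024]
eef_rot: [0.0, 0.708, -0.0, 0.707]
contact_force: [0.3, -0.8, -0.4]
opening: 0.17
```

Request:
{"method": "drive_tool", "body": {"deltas": [[[0, 0, 0], [0.6, 0, 0], 0.5], [[0, 0, 0], [0.6, 0, 0], 0.5], [[0, 0, 0], [0.6, 0, 0], 0.5], [[0, 0, 0], [0, 0, 0], 0.5], [[0, 0, 0], [0, 0, 0], 0.5]]}}

```text
clock: 9.0
tool_pos: [0.6457, 0.0268, 0.2845]
eef_rot: [-0.0, 0.707, 0.0, 0.707]
contact_force: [0.8, -0.8, -0.5]
opening: 0.174
```

```bash
python3 - <<'E'
from h import *
to([.6455,.0255,.267],90);print(r.get_state()["moment"])
E
```

```text
pos [0.6457 0.0268 0.2845] heading 90.0 turn [ 0.02 -0.03  0.  ] shift after turn cm [ 1.75 -0.13 -0.02] F [ 0.8 -0.8 -0.5] op 15.3 t 9.0
[-0.0078  0.0008  0.0054]
```

Request:
{"method": "drive_tool", "body": {"deltas": [[[0, 0, 0], [0.6, -0.1, 0], 0.5], [[0, 0, 0], [0.6, 0, 0], 0.5], [[0, 0, 0], [0.6, 0, 0], 0.5], [[0, 0, 0], [0.2, 0, 0], 0.5], [[0, 0, 0], [0, 0, 0], 0.5], [[0, 0, 0], [0, 0, 0], 0.5], [[0, 0, 0], [0, 0, 0], 0.5]]}}

```text
clock: 9.58
tool_pos: [0.646, 0.0258, 0.2649]
eef_rot: [-0.0, 0.707, 0.0, 0.707]
contact_force: [0.4, -0.2, -1.4]
opening: 0.174
```

Request:
{"method": "drive_tool", "body": {"deltas": [[[0, 0, 0], [0.2, 0, 0], 0.5], [[0, 0, 0], [0.2, 0, 0], 0.5], [[0, 0, 0], [0, 0, 0], 0.5], [[0, 0, 0], [0, 0, 0], 0.5]]}}

```text
clock: 9.92
tool_pos: [0.6464, 0.0259, 0.2615]
eef_rot: [0.0, 0.706, 0.0, 0.708]
contact_force: [0.4, 1.1, 4.1]
opening: 0.172
```

Floor contact felt (4 N) at the expected height. Now up 6 cm, and down again.

Request:
{"method": "drive_tool", "body": {"deltas": [[[0, 0, 0], [-1.5, 0, 0], 0.5], [[0, 0, 0], [-2, 0, 0], 0.5], [[0, 0, 0], [-2, 0, 0], 0.5], [[0, 0, 0], [-1, 0, 0], 0.5], [[0, 0, 0], [0, 0, 0], 0.5], [[0, 0, 0], [0, 0, 0], 0.5]]}}

```text
clock: 10.42
tool_pos: [0.6457, 0.0257, 0.3254]
eef_rot: [-0.0, 0.707, 0.0, 0.707]
contact_force: [-0.1, 0.8, -1.4]
opening: 0.17
```

Request:
{"method": "drive_tool", "body": {"deltas": [[[0, 0, 0], [1, 0, 0], 0.5], [[0, 0, 0], [1.2, 0, 0], 0.5], [[0, 0, 0], [1.2, 0, 0], 0.5], [[0, 0, 0], [1.2, 0, 0], 0.5], [[0, 0, 0], [1, 0, 0], 0.5], [[0, 0, 0], [0.8, 0, 0], 0.5], [[0, 0, 0], [0, 0, 0], 0.5], [[0, 0, 0], [0, 0, 0], 0.5], [[0, 0, 0], [0, 0, 0], 0.5]]}}

```text
clock: 11.17
tool_pos: [0.6455, 0.0257, 0.2609]
eef_rot: [-0.0, 0.708, 0.0, 0.707]
contact_force: [1.5, 0.1, -0.6]
opening: 0.173
```

Request:
{"method": "drive_tool", "body": {"deltas": [[[0, 0, 0], [0.2, 0, 0], 0.5], [[0, 0, 0], [0, 0, 0], 0.5], [[0, 0, 0], [0, 0, 0], 0.5]]}}

```text
clock: 11.42
tool_pos: [0.646, 0.0258, 0.2605]
eef_rot: [0.0, 0.707, 0.0, 0.707]
contact_force: [-1.0, -0.3, 5.8]
opening: 0.178
```

Request:
{"method": "drive_tool", "body": {"deltas": [[[0, 0, 0], [-1.5, 0, 0], 0.5], [[0, 0, 0], [-2, 0, 0], 0.5], [[0, 0, 0], [-2.5, 0, 0], 0.5], [[0, 0, 0], [-2.5, 0, 0], 0.5], [[0, 0, 0], [-2.5, 0, 0], 0.5], [[0, 0, 0], [-2.5, 0, 0], 0.5], [[0, 0, 0], [-1.5, 0, 0], 0.5], [[0, 0, 0], [0, 0, 0], 0.5], [[0, 0, 0], [0, 0, 0], 0.5]]}}

```text
clock: 12.17
tool_pos: [0.6459, 0.0258, 0.4096]
eef_rot: [-0.0, 0.707, 0.0, 0.707]
contact_force: [-0.1, 1.2, -1.2]
opening: 0.169
```

```bash
python3 - <<'E'
from h import *
to([.487,-.285,.41],90)
E
```

```text
pos [0.6459 0.0258 0.4096] heading 90.0 turn [ 0.01  0.04 -0.  ] shift after turn cm [ -0.04 -31.08 -15.89] F [-0.1  1.2 -1.2] op 14.9 t 12.1667
```

Request:
{"method": "drive_tool", "body": {"deltas": [[[0, 0, 0], [0, -2, -1], 0.5], [[0, 0, 0], [0, -2.5, -1.3], 0.5], [[0, 0, 0], [0, -3, -1.5], 0.5], [[0, 0, 0], [0, -3, -1.5], 0.5], [[0, 0, 0], [0, -3, -1.5], 0.5], [[0, 0, 0], [0, -3, -1.5], 0.5], [[0, 0, 0], [0, -3, -1.5], 0.5], [[0, 0, 0], [0, -3, -1.5], 0.5], [[0, 0, 0], [0, -3, -1.5], 0.5], [[0, 0, 0], [0, -2.5, -1.3], 0.5], [[0, 0, 0], [0, -2, -1.2], 0.5], [[0, 0, 0], [0, -1, -0.6], 0.5]]}}

```text
clock: 13.17
tool_pos: [0.4837, -0.2876, 0.4076]
eef_rot: [0.002, 0.709, -0.002, 0.705]
contact_force: [-0.7, 0.8, -1.2]
opening: 0.174
```

Request:
{"method": "drive_tool", "body": {"deltas": [[[0, 0, 0], [1.5, 0, 0], 0.5], [[0, 0, 0], [0, 0, 0], 0.5], [[0, 0, 0], [0, 0, 0], 0.5], [[0, 0, 0], [0, 0, 0], 0.5]]}}

```text
clock: 13.5
tool_pos: [0.4875, -0.2829, 0.3944]
eef_rot: [-0.0, 0.707, 0.001, 0.707]
contact_force: [-0.7, -0.2, 0.1]
opening: 0.17
```

```bash
python3 - <<'E'
from h import *
s=r.get_state();d=r.snapshot("wrist");np.save("w5.npy",s,allow_pickle=True)
g=np.clip(d["color"][:,:,::-1].astype(float)*1.1,0,255).astype(np.uint8)
cv2.imwrite("pics/w5.png",cv2.resize(g[120:320,220:420],None,fx=3,fy=3,interpolation=2))
to([.487,-.285,.30],90)
E
```

```text
pos [ 0.4877 -0.2831  0.3947] heading 90.1 turn [ 0.13  0.02 -0.04] shift after turn cm [ 9.47 -0.19 -0.07] F [ 0.1  0.4 -1.1] op 15.4 t 13.55
```

View pics/w5.png

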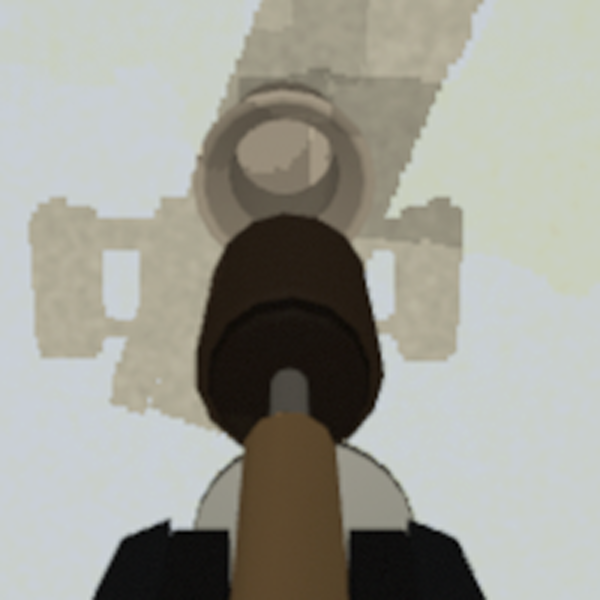

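The cup is still standing; its rim spans crop x 196–377 (centre 286, y≈172), i.e. full-frame about (315.5,177).

```bash
python3 - <<'E'
from h import *
s=np.load("w5.npy",allow_pickle=True).item();d=r.snapshot("wrist")
for u,v,z in[(315.5,177,.092),(285.3,177,.092),(345.7,177,.092),(315.5,148.5,.092)]:print(onz(d,u,v,z,s))
E
```

```text
[ 0.4858 -0.2834  0.092 ]
[ 0.4858 -0.3152  0.092 ]
[ 0.4857 -0.2515  0.092 ]
[ 0.4562 -0.2834  0.092 ]
```

Request:
{"method": "drive_tool", "body": {"deltas": [[[0, 0, 0], [2, -0.05, -0.05], 0.5], [[0, 0, 0], [3, 0, 0], 0.5], [[0, 0, 0], [3, 0, 0], 0.5], [[0, 0, 0], [3, 0, 0], 0.5], [[0, 0, 0], [2, 0, 0], 0.5], [[0, 0, 0], [1, 0, 0], 0.5], [[0, 0, 0], [1, 0, 0], 0.5], [[0, 0, 0], [1, 0, 0], 0.5], [[0, 0, 0], [0, 0, 0], 0.5], [[0, 0, 0], [0, 0, 0], 0.5]]}}

```text
clock: 14.43
tool_pos: [0.4869, -0.2848, 0.2351]
eef_rot: [-0.0, 0.707, 0.0, 0.707]
contact_force: [0.6, 0.1, -1.1]
opening: 0.172
```

```bash
python3 - <<'E'
from h import *
to([.487,-.2835,.168],90);print(r.get_state()["moment"])
E
```

```text
pos [ 0.4869 -0.2848  0.2351] heading 90.0 turn [0.02 0.04 0.01] shift after turn cm [6.71 0.13 0.01] F [ 0.6  0.1 -1.1] op 15.2 t 14.4333
[-0.0014  0.0174 -0.0224]
```

Tip is at the bore's entrance with no contact. Continuing down gently.

Request:
{"method": "drive_tool", "body": {"deltas": [[[0, 0, 0], [0.8, 0.1, 0], 0.5], [[0, 0, 0], [0.8, 0, 0], 0.5], [[0, 0, 0], [0.8, 0, 0], 0.5], [[0, 0, 0], [0, 0, 0], 0.5], [[0, 0, 0], [0, 0, 0], 0.5]]}}

```text
clock: 14.85
tool_pos: [0.4862, -0.2836, 0.2101]
eef_rot: [0.0, 0.707, 0.0, 0.707]
contact_force: [0.9, -0.3, 0.4]
opening: 0.174
```

Request:
{"method": "drive_tool", "body": {"deltas": [[[0, 0, 0], [0.9, 0, 0], 0.5], [[0, 0, 0], [0.9, 0, 0], 0.5], [[0, 0, 0], [0.9, 0, 0], 0.5], [[0, 0, 0], [0.9, 0, 0], 0.5], [[0, 0, 0], [0, 0, 0], 0.5], [[0, 0, 0], [0, 0, 0], 0.5]]}}

```text
clock: 15.35
tool_pos: [0.4861, -0.2835, 0.1739]
eef_rot: [0.0, 0.708, 0.0, 0.707]
contact_force: [-0.1, -0.4, -0.2]
opening: 0.173
```

Request:
{"method": "drive_tool", "body": {"deltas": [[[0, 0, 0], [0.4, 0, 0], 0.5], [[0, 0, 0], [0.2, 0, 0], 0.5], [[0, 0, 0], [0, 0, 0], 0.5], [[0, 0, 0], [0, 0, 0], 0.5]]}}

```text
clock: 15.68
tool_pos: [0.4864, -0.2837, 0.1687]
eef_rot: [-0.0, 0.707, 0.0, 0.707]
contact_force: [0.0, -0.2, -0.3]
opening: 0.172
```

Request:
{"method": "drive_tool", "body": {"deltas": [[[0, 0, 0], [0, 0, 0], 2.5], [[0, 0, 0], [0, 0, 0], 3.5], [[0, 0, 0], [0, 0, 0], 5], [[0, 0, 0], [0, 0, 0], 6.5], [[0, 0, 0], [0, 0, 0], 7], [[0, 0, 0], [0, 0, 0], 7], [[0, 0, 0], [0, 0, 0], 7], [[0, 0, 0], [0, 0, 0], 7], [[0, 0, 0], [0, 0, 0], 7]]}}

```text
clock: 16.43
tool_pos: [0.4865, -0.2837, 0.1687]
eef_rot: [-0.0, 0.707, 0.0, 0.707]
contact_force: [0.5, -0.1, 0.2]
opening: 0.796
```

Request:
{"method": "drive_tool", "body": {"deltas": [[[0, 0, 0], [-2, 0, 0], 7], [[0, 0, 0], [-3, 0, 0], 7], [[0, 0, 0], [-3, 0, 0], 7], [[0, 0, 0], [-3, 0, 0], 7], [[0, 0, 0], [-3, 0, 0], 7], [[0, 0, 0], [-3, 0, 0], 7], [[0, 0, 0], [0, 0, 0], 7], [[0, 0, 0], [0, 0, 0], 7]]}}

```text
clock: 17.1
tool_pos: [0.4872, -0.2841, 0.3404]
eef_rot: [-0.001, 0.706, -0.001, 0.708]
contact_force: [-0.7, -0.3, -0.5]
opening: 0.796
```

```bash
python3 - <<'E'
from h import *
s=r.get_state();d=r.snapshot("wrist");np.save("w6.npy",s,allow_pickle=True)
cv2.imwrite("pics/w6.png",d["color"][100:300,200:450,::-1])
print(s["q"]);to([.5288,.05,.30],78)
E
```

```text
[ 0.5462  0.5034 -0.163   1.6339  0.093   1.0078  1.9245]
pos [ 0.4863 -0.2837  0.3388] heading 90.0 turn [12.01  0.02  0.01] shift after turn cm [ 3.88 33.52 -2.78] F [-0.6  0.5  0.2] op 70.1 t 17.15
```

View pics/w6.png

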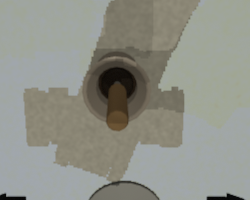

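The brush is standing upright in its cup at about (118,115) in the crop, fingers clear. Next, to the dial.

Request:
{"method": "drive_tool", "body": {"deltas": [[[6, 0, 0], [0, 0, 0], 7], [[6, 0, 0], [0, 0, 0], 7], [[0, 0, 0], [0, 2.5, -0.3], 7], [[0, 0, 0], [0, 3.3, -0.3], 7], [[0, 0, 0], [0, 3.3, -0.3], 7], [[0, 0, 0], [0, 3.3, -0.3], 6], [[0, 0, 0], [0, 3.3, -0.3], 6], [[0, 0, 0], [0, 3.3, -0.3], 6], [[0, 0, 0], [0, 3.3, -0.3], 5], [[0, 0, 0], [0, 3.3, -0.3], 5], [[0, 0, 0], [0, 3.3, -0.2], 5], [[0, 0, 0], [0, 3.3, -0.2], 5]]}}

```text
clock: 18.15
tool_pos: [0.5249, 0.0385, 0.337]
eef_rot: [0.073, 0.704, -0.074, 0.702]
contact_force: [1.1, -0.0, 0.4]
opening: 0.567
```

Request:
{"method": "drive_tool", "body": {"deltas": [[[0, 0, 0], [1.5, 1.3, 0], 5], [[0, 0, 0], [1.5, 0, 0], 5], [[0, 0, 0], [1, 0, 0], 5], [[0, 0, 0], [0, 0, 0], 5], [[0, 0, 0], [0, 0, 0], 5], [[0, 0, 0], [0, 0, 0], 5]]}}

```text
clock: 18.65
tool_pos: [0.5285, 0.0495, 0.2985]
eef_rot: [0.074, 0.703, -0.074, 0.703]
contact_force: [0.4, -0.8, 0.5]
opening: 0.567
```

```bash
python3 - <<'E'
from h import *
s=r.get_state();d=r.snapshot("wrist");np.save("w7.npy",s,allow_pickle=True)
cv2.imwrite("pics/w7.png",np.clip(d["color"][:,:,::-1].astype(float)*1.2,0,255).astype(np.uint8))
print(s["q"]);to([.529,.05,.202],78)
M=np.linalg.inv(cam(d,s));f=240/np.tan(np.radians(d["fov_y"]/2))
for p in([.529,.05,.189],[.529,.05,.214]):
    q=M@np.r_[p,1];print(d["cx"]-f*q[0]/q[2],d["cy"]+f*q[1]/q[2])
E
```

```text
[-0.0961  0.5017 -0.1322  1.7878  0.0838  0.8582  1.094 ]
pos [0.5288 0.0495 0.2989] heading 78.0 turn [-0.02  0.01 -0.01] shift after turn cm [9.69 0.06 0.01] F [ 0.6 -0.2  0.8] op 49.9 t 18.7
317.10628268659696 236.9357464963259
317.1927050147124 251.0886025844677
```

View pics/w7.png

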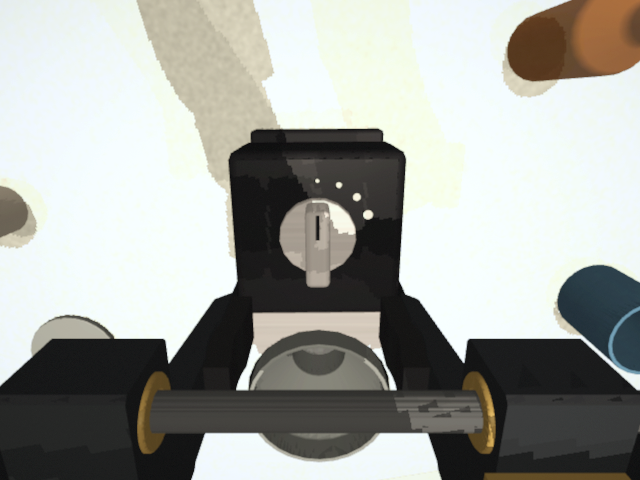

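The dial skirt is centred at (317.5,236) against a predicted (317,237), and the bar lies straight between the jaws. Descend and grip.

Request:
{"method": "drive_tool", "body": {"deltas": [[[0, 0, 0], [2, 0, 0], 5], [[0, 0, 0], [2.5, 0, 0], 5], [[0, 0, 0], [2.5, 0, 0], 5], [[0, 0, 0], [1.5, 0, 0], 5], [[0, 0, 0], [0.8, 0, 0], 5], [[0, 0, 0], [0.3, 0, 0], 5], [[0, 0, 0], [0, 0, 0], 4], [[0, 0, 0], [0, 0, 0], 3], [[0, 0, 0], [0, 0, 0], 2], [[0, 0, 0], [0, 0, 0], 1.5], [[0, 0, 0], [0, 0, 0], 0.8], [[0, 0, 0], [0, 0, 0], 0.5]], "force": 35}}

```text
clock: 19.7
tool_pos: [0.5291, 0.0502, 0.2033]
eef_rot: [0.074, 0.703, -0.073, 0.704]
contact_force: [0.1, -1.5, 2.8]
opening: 0.157
```

Request:
{"method": "drive_tool", "body": {"deltas": [[[0, 0, 0], [0, 0, 0], 0.5], [[0, 0, 0], [0, 0, 0], 0.5], [[0, 0, 0], [0, 0, 0], 0.5], [[0, 0, 0], [0, 0, 0], 0.5], [[0, 0, 0], [0, 0, 0], 0.5]]}}

```text
clock: 20.12
tool_pos: [0.5291, 0.0502, 0.2032]
eef_rot: [0.074, 0.703, -0.073, 0.704]
contact_force: [-0.9, 1.7, 5.7]
opening: 0.155
```

```bash
python3 - <<'E'
from h import *
to([.529,.05,.202],78);print(r.get_state()["moment"])
E
```

```text
pos [0.5291 0.0502 0.2032] heading 78.0 turn [ 0.03  0.06 -0.05] shift after turn cm [ 0.12 -0.02 -0.  ] F [-0.9  1.7  5.7] op 13.6 t 20.1167
[0.1857 0.0554 0.0626]
```

Request:
{"method": "drive_tool", "body": {"deltas": [[[0, 0, 0], [-0.1, 0, 0], 0.5], [[5, 0, 0], [0, 0, 0], 0.5], [[5, 0, 0], [0, 0, 0], 0.5], [[5, 0, 0], [0, 0, 0], 0.5], [[5, 0, 0], [0, 0, 0], 0.5], [[5, 0, 0], [0, 0, 0], 0.5], [[5, 0, 0], [0, 0, 0], 0.5], [[0, 0, 0], [0, 0, 0], 0.5]]}}

```text
clock: 20.78
tool_pos: [0.529, 0.05, 0.2033]
eef_rot: [0.254, 0.66, -0.254, 0.66]
contact_force: [1.8, 1.0, -2.9]
opening: 0.156
```

```bash
python3 - <<'E'
from h import *
to([.529,.05,.203],9);s=r.get_state();print(s["moment"],s["q"])
E
```

```text
pos [0.529  0.05   0.2033] heading 47.9 turn [38.91  0.02 -0.02] shift after turn cm [0.03 0.   0.  ] F [ 1.8  1.  -2.9] op 13.7 t 20.7833
[ 0.1831 -0.4231  0.0698] [-0.206   0.6325  0.0404  1.9047 -0.0415  0.6047  0.6969]
```

Request:
{"method": "drive_tool", "body": {"deltas": [[[5, 0, 0], [0, 0, 0], 0.5], [[5, 0, 0], [0, 0, 0], 0.5], [[5, 0, 0], [0, 0, 0], 0.5], [[5, 0, 0], [0, 0, 0], 0.5], [[5, 0, 0], [0, 0, 0], 0.5], [[5, 0, 0], [0, 0, 0], 0.5], [[5, 0, 0], [0, 0, 0], 0.5], [[5, 0, 0], [0, 0, 0], 0.5], [[0, 0, 0], [0, 0, 0], 0.5], [[0, 0, 0], [0, 0, 0], 0.5], [[0, 0, 0], [0, 0, 0], 0.5]]}}

```text
clock: 21.7
tool_pos: [0.5287, 0.0498, 0.2034]
eef_rot: [0.463, 0.534, -0.463, 0.534]
contact_force: [2.8, 0.8, -6.1]
opening: 0.153
```

```bash
python3 - <<'E'
from h import *
to([.529,.05,.203],9);s=r.get_state();print(s["moment"],s["q"])
d=r.snapshot("wrist");t=r.snapshot("scene");tp=r.snapshot("top")
g=lambda a:np.clip(a[:,:,::-1].astype(float)*1.6,0,255).astype(np.uint8)
a=g(d["color"])[:,100:540]
b=cv2.resize(g(t["color"][140:240,270:390]),(340,240),interpolation=2)
c=cv2.resize(g(t["color"][190:310,100:270]),(340,240),interpolation=2)
cv2.imwrite("pics/w8.png",np.hstack([a,np.vstack([b,c])]))
E
```

```text
pos [0.5287 0.0498 0.2034] heading 8.2 turn [-0.81 -0.    0.  ] shift after turn cm [ 0.04  0.03 -0.01] F [ 2.8  0.8 -6.1] op 13.5 t 21.7
[ 0.0784 -0.5748 -0.0271] [-0.3287  0.6468  0.2434  1.9114 -0.2552  0.6132  0.2201]
```

View pics/w8.png

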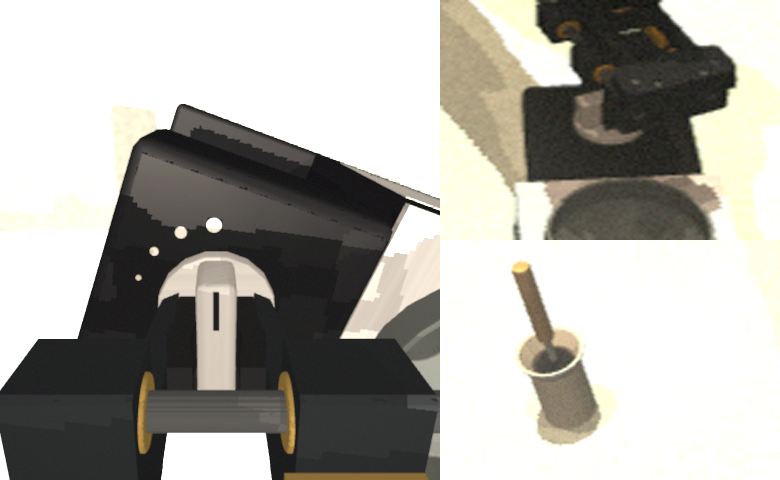

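The pointer line (217,310) is aimed at the last dot (214,225), so the dial is in third. The brush is upright in its cup. I'm handing in while holding the dial.

```bash
python3 - <<'E'
from h import *
print(r.finish_job());to([.529,.05,.203],9)
E
```

```text
the job is handed in; nothing more can be done
None
the job is handed in; nothing more can be done
```

I cleaned out the grinder as asked and handed the job in with the dial held in third. No verdict was reported, so what follows rests on my own checks.

- **Brushing:** I ran the brush down to the bottom of the throat twice, feeling the floor at 4–6 N each time. In between I drew it up about 6 cm, out of the throat.
- **Return:** I put the brush back in its cup and let go of it. The last pictures show it standing upright in the upright cup.
- **Dial:** I gripped the bar at 35 N and turned it clockwise by about 69.8° (1.22 rad). In the last picture the pointer is at the third-click dot, with the fingers closed on the bar (13.5 mm opening).
- **Time:** The clock stood at about 22 s when I handed in.
- **Bystanders:** The arm never went near the soap, mug or lid, but I did not re-measure them at the end.

**Disagreement:** At the start, the scene and top cameras differed by up to about 14 mm in x. Close-up wrist-camera views settled the positions I used. My last state readout after handing in was refused, so there is no reading from after that point.

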